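# Load a block on end in the drilling jig and jog it under the bush

## Robot

A 6-joint arm with a two-finger parallel gripper is mounted at the origin on a cart in front of the work surface, level with it; the furniture and walls round the work are solid. World frame = base frame: x ahead of the robot, y to its left, z up, the work surface at z = 0. Lengths are in m, angles in degrees, forces in N, time in s.
With the tool pointing down it reaches from about 0.4 to 0.825 m from the base axis. Payload 7 kg.
Tool frame: the origin (TCP) lies midway between the tips of the shut fingers; the grasp point (between the pads) lies r.hold_point_z behind it (r.hold_point_z is the distance from the TCP to the grasp point, in m); z points along the fingers, x is the direction in which the jaws open and shut, and the axes are right-handed (so a half turn about z gives the same grasp; the last joint's range is limited). The gripper opens to 88 mm and grips with 3 to 60 N. Pads are 19 mm wide; open, the fingers measure 130 mm over their backs; the gripper's body (78 mm by 193 mm) begins 47 mm behind the grasp point.
Start: joints at [-57.233, 20.546, 0.682, 0, -70.136, -16.507], TCP at [0.189, -0.648, 0.191] pointing down, gripper open.
Joint ranges: [-176.03, 176.03], [-82.01, 121.73], [-58.28, 71.71], [-173.87, 95.51], [-174.79, -0.11], [-173.66, 173.66]. Speed limits (degrees/s): [136.94, 136.94, 172.46, 180, 180, 180].

## Interface

Orientations are given as [roll, pitch, yaw] about the fixed x, y, z axes, in that order (R = Rz(yaw) Ry(pitch) Rx(roll)).
In Python, from plant import get_state, viewer, close_job, r gives the robot as it stands.
- The arm moves only by the tool apply_moves, never from a script. Its argument "plan" is a list of rows, each a list of 3 entries, a list of its own where there are three numbers: the closure in counts, from 0 (fully open) to 255 (shut), then the shift along the tool's x, y, z in units of 50 mm (1.0 is 50 mm), then the turn about the tool's z in units of 6 degrees (1.0 is 6 degrees). A call has 1 to 12 rows; each row shifts and turns the commanded pose from where the row before left it, along the tool's axes as they then stand; what a row does not reach is not made up. A row lasts 1/8 s, in which the tool goes at most 62.5 mm and 10.7 degrees, less where a joint would pass 70% of its speed; a pose out of reach is approached as far as the arm can. A call is refused whole if a number of a shift passes 1 or a number of a turn 1, either way. A call with a gripper value outside its range is refused whole. The fingers move at their own pace and stop on an object; "squeeze" is the grip in N (left out, the last holds). Time passes only in rows, so rows that do not move let the fingers close. It gives the time, the measured TCP pose, the force and the opening at its end, in the units of the state.
- get_state(): the state, without advancing time (a new reading comes with each control period).
- viewer.capture(name): name is "scene" or "top" or "wrist"; returns a dict with "frame" (420x560x3 uint8, blue, green, red), "K" (3x3 intrinsics, pixels), "D" ([k1, k2, p1, p2, k3] as OpenCV has them; the pictures are not rectified), "R" (3x3) and "t" (3): a world point X has camera coordinates R X + t; the wrist camera has in their place "mount" (4x4, takes a point from camera to tool coordinates, whose origin is the TCP and whose axes are the tool frame's). Camera axes: x right, y down, z forward; pixel columns grow to the right and rows downward; lengths in m; the calibration is good to about 2 mm. A picture is of the moment at which its call begins: read the wrist's pose just before it. There is no depth.
- close_job(): hands the job in, once; it reports no verdict.
The state is a dict: "time_s": time; "joints": joint angles; "qd": joint speeds; "joint_torque": joint torques, N m; "tcp_pos": TCP position; "eef_rot": TCP orientation; "contact_force": force on the tool from outside, world axes, zero at the start; "moment": the same for the moment, N m; "gripper_width": finger opening in m.
Only numpy, scipy, OpenCV 4.12 (cv2) and the standard library are available. Lean on these libraries where they do the work, as an engineer would, in place of code of your own. Each camera call takes 0.05 s, during which the arm holds its last target.

## Task

Get the pine block ready for drilling into its end: stand it on end on the table and let go, then take it again from straight above and set it, still on end, inside the rim of the jig's carriage and let go. Then hold the jog button down steadily, about five seconds and at least three without a break, until the carriage's pointer stands between the two black lines, and release the button. Let the drive move the carriage, never push it by hand, and leave the small wooden off-cut and the jar of nails where they are.

Things in the scene. Friction and masses are not known exactly. Their poses are not given: they have to be found in the camera images.
- block_mid (a point): centre of the pine block, plain wood, 45 x 90 x 38 mm (its own x, y, z), about 0.08 kg. It starts lying flat on the table, z up (38 mm tall); y is its long axis, which must end upright, either end up. Standing on the table its centre is 45 mm up.
- jig: drilling jig, fixed: grey base 340 (its y) x 100 mm, 26 mm high, origin under its middle, z up. Control box 86 x 70 x 44 mm high round y = +135 mm, gear box and motor 46 mm high to y = -231 mm. At y = -85 mm a 204 mm high post (x = +75 mm) bears an arm with a drill bush over the middle, underside 162 mm up.
- bed (a point): middle of the carriage's flat floor, 44 mm above the table, on which the block stands. The carriage is an aluminium plate, 72 (jig x) x 80 mm (jig y), with a rim 9 mm high all round; inside the rim 63 x 70 mm, so the block (38 x 45 mm on end) fits at any yaw. Axes as the jig's.
- carriage (a joint): travel of the carriage towards the jig's -y, m; starts at 0.005 to 0.035. 0.130: pointer midway between the lines; 0.120 to 0.140 is between them; end stop 0.155. Runs at a steady 20 mm/s while the jog button is down, stops at once and stays when it is released. It cannot run back: do not overrun. Short further presses are allowed.
- pointer (a point): tip of the small dark pointer on the carriage's robot-side (-x) edge, 38 mm above the table
- line_mid (a point): midway between the two black lines on the base's top (26 mm up), at jig y = -85 mm; 22 mm clear between the lines
- jog_top (a point): middle of the top of the jog button, a black mushroom cap 40 mm across on the control box, top 67 mm above the table; pressed straight down
- jog (a joint): how far the jog button is pressed, in m: about 0 up, 0.006 fully down; springs back. It takes 3.6 N to begin and 6 N fully down; the drive runs from about 0.001 on, and it counts as held down beyond 0.002.
- offcut: small wooden off-cut, bystander, 38 x 60 x 19 mm, origin under the middle
- jar: jar of nails, bystander, 48 mm across, 76 mm high, origin under the middle

How it is judged (in metres and radians):
On the way, in this order (a step that is already met when the one before it is completed fails the run):
1. the block stands on end on the table, let go (angle between the y axis of block_mid and the z axis of jig, either way round below 0.08 rad and height (world z) of block_mid below 0.05 m and contact force between the fingers and block below 0.2 N), for 0.2 s.
2. the block stands on end inside the carriage's rim, let go (angle between the y axis of block_mid and the z axis of jig, either way round below 0.08 rad and horizontal distance between block_mid and bed below 0.02 m and height (world z) of block_mid between 0.084 and 0.094 m and contact force between the fingers and block below 0.2 N), for 0.2 s.
3. the jog button is held down without a break for three seconds, the block riding on the carriage (value of joint jog above 0.002 m and horizontal distance between block_mid and bed below 0.02 m), for 3 s.
At the end, for the whole second after the job is handed in: The carriage's pointer is between the two lines (within 10 mm of their middle), the jog button is up, and the block stands on end at rest on the carriage's floor inside the rim (upright within 0.08 rad) (value of joint carriage between 0.12 and 0.14 m and value of joint jog below 0.001 m and angle between the y axis of block_mid and the z axis of jig, either way round below 0.08 rad and horizontal distance between block_mid and bed below 0.02 m and height (world z) of block_mid between 0.084 and 0.094 m and linear speed of block below 0.02 m/s); the robot touches nothing.
It fails at once if the carriage is pushed by the hand (over 12 N) (contact force between any of the fingers, the arm and carriage above 12 N).
It fails at once if the off-cut or the jar is moved by more than 30 mm (distance of any of offcut, jar from where it was at the start of the episode above 0.03 m).
It also fails if it takes over 67 s, if anything falls off the work surface, if the arm or the gripper's body presses on something with over 40 N, if the wrist force passes 120 N, or if a joint passes its speed limit or range.

## Working session

There is one attempt and no reset: what is moved stays moved. The work goes in short steps, Python scripts to look and compute and a tool call to move; the robot and the scene stay as the last step left them, time stands still between calls to the robot, and variables do not carry over. Pictures are saved under pics/ and viewed, and the job is handed in when it is done.

Besides the shell and the picture viewer there is one more tool, called after "Request:" as name([rows], argument=value, ...), one row to a line, values as JSON. apply_moves: Moves the arm, as the interface text tells. Its arguments: {"type":"object","properties":{"plan":{"type":"array","items":{"type":"array"}},"squeeze":{"type":"number"}},"required":["plan"]}

```bash
ls; mkdir -p pics; cat > h.py <<'E'
import numpy as np,cv2
from plant import get_state, viewer, r
def cap(n,save):
    c=viewer.capture(n); cv2.imwrite('pics/'+save+'.png',c['frame']); np.save('pics/'+save+'.npy',{k:v for k,v in c.items()},allow_pickle=True); return c
E
python3 - <<'E'
from h import *
s=get_state()
print(s); print(r.hold_point_z)
for n in ['scene','top','wrist']:
    c=cap(n,n+'0'); print(n,[ (k,np.round(c[k],3).tolist()) for k in c if k!='frame'])
E
```

```text
pics
{'time_s': 0.0, 'joints': array([-5.72337143e+01,  2.05899249e+01,  6.32859702e-01, -1.97813771e-02,
       -7.01352586e+01, -1.65088295e+01]), 'qd': array([ 0.03103073,  0.00296896,  0.04246445, -0.0286781 , -0.08756279,
        0.0132387 ]), 'joint_torque': array([-1.33384838e-04, -5.82720816e+01,  2.93060714e+01,  6.99717432e+00,
        6.96364456e-03, -1.15057460e-04]), 'tcp_pos': array([ 0.1888017 , -0.64748267,  0.1904339 ]), 'eef_rot': array([-1.79991592e+02, -9.38025118e-02,  1.06250713e+02]), 'contact_force': array([0.21869852, 0.04746326, 0.50479928]), 'moment': array([-0.02036493, -0.01419492, -0.03715439]), 'gripper_width': 0.08757125370854782}
0.0188
scene [('K', [[405.005, 0.0, 281.085], [0.0, 405.005, 216.506], [0.0, 0.0, 1.0]]), ('D', [-0.11, 0.0, 0.0, 0.0, 0.0]), ('R', [[-0.879, -0.477, 0.006], [-0.367, 0.668, -0.648], [0.305, -0.572, -0.762]]), ('t', [0.383, 0.42, 0.59])]
top [('K', [[390.841, 0.0, 276.353], [0.0, 390.841, 202.583], [0.0, 0.0, 1.0]]), ('D', [-0.082, 0.0, 0.0, 0.0, 0.0]), ('R', [[0.004, -1.0, 0.012], [-0.981, -0.006, -0.192], [0.193, -0.011, -0.981]]), ('t', [-0.259, 0.552, 0.814])]
wrist [('K', [[298.078, 0.0, 276.461], [0.0, 298.078, 207.778], [0.0, 0.0, 1.0]]), ('D', [-0.059, 0.0, 0.0, 0.0, 0.0]), ('mount', [[1.0, 0.0, -0.001, -0.001], [-0.0, 0.967, 0.254, -0.068], [0.001, -0.254, 0.967, -0.192], [0.0, 0.0, 0.0, 1.0]])]
```

View pics/scene0.png

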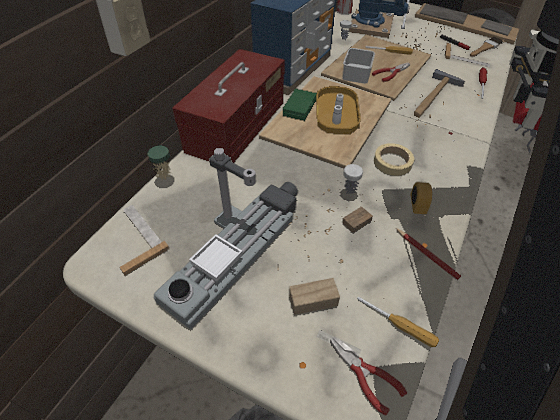

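View pics/top0.png

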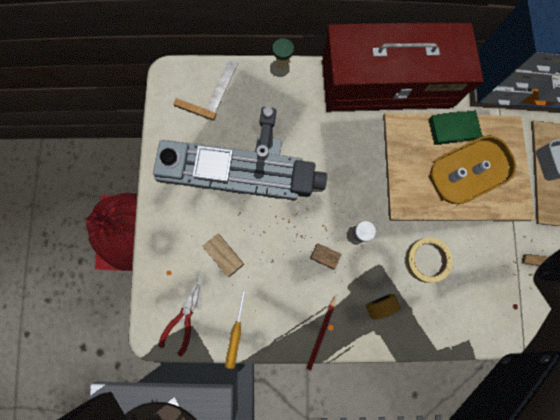

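View pics/wrist0.png

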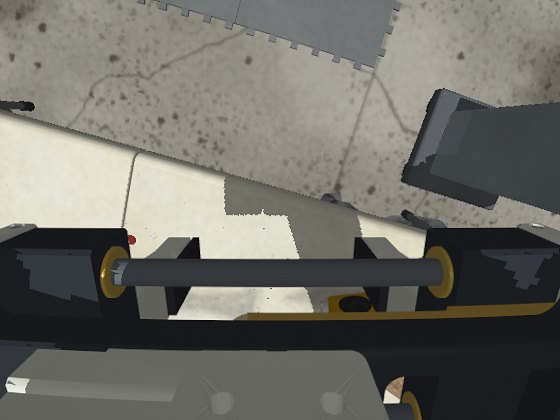

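The pine block is at about (223,255) in the top view, the jig's carriage at (213,163), the button at (168,156), the off-cut at (326,257) and the jar at (364,232). I'll enlarge these.

```bash
python3 - <<'E'
import cv2
f=cv2.imread('pics/top0.png')
c=cv2.resize(f[130:290,145:345],None,fx=4,fy=3.75,interpolation=cv2.INTER_CUBIC); cv2.imwrite('pics/t1.png',cv2.resize(f[130:280,145:345],None,fx=4,fy=4,interpolation=cv2.INTER_CUBIC))
f=cv2.imread('pics/scene0.png')
cv2.imwrite('pics/s1.png',cv2.resize(f[180:330,145:345],None,fx=4,fy=4,interpolation=cv2.INTER_CUBIC))
E
```

```text
(no output)
```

View pics/t1.png

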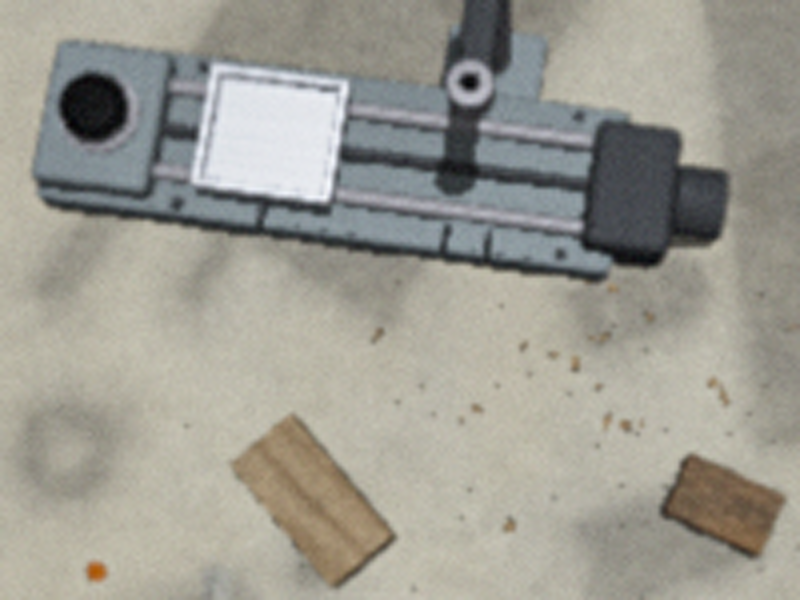

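View pics/s1.png

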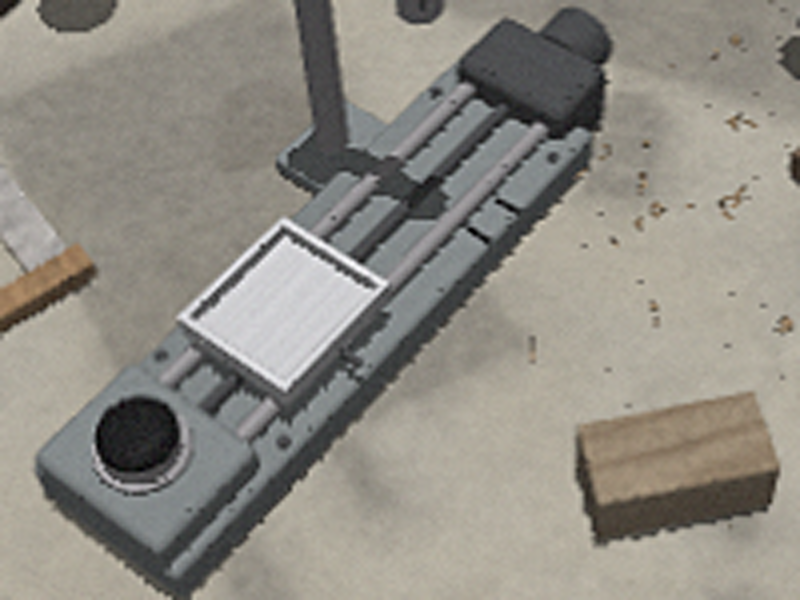

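```bash
cat >> h.py <<'E'
def ray(c,uv,z):
    p=cv2.undistortPoints(np.array([[uv]],float),c['K'],c['D'])[0,0]
    d=c['R'].T@np.array([p[0],p[1],1.]); o=-c['R'].T@c['t']
    return o+d*(z-o[2])/d[2]
def crop(c,uv,x0,y0,s,z): return ray(c,((uv[0]+.5)/s-.5+x0,(uv[1]+.5)/s-.5+y0),z)
def ld(n): return np.load('pics/'+n+'.npy',allow_pickle=True).item()
E
python3 - <<'E'
from h import *
np.set_printoptions(precision=4,suppress=True)
T=ld('top0');S=ld('scene0')
f=lambda uv,z:crop(T,uv,145,130,4,z)
g=lambda uv,z:crop(S,uv,145,180,4,z)
def show(n,P):
    P=np.array(P);print(n);print(P[:,:2], 'mean',P.mean(0)); 
    for i in range(len(P)):
        d=P[(i+1)%len(P)]-P[i]; print('  ',np.linalg.norm(d),np.degrees(np.arctan2(d[1],d[0])))
show('blockT',[f(u,.038) for u in [(293,416),(395,537),(335,586),(233,464)]])
show('blockS',[g(u,.038) for u in [(577,428),(755,394),(777,468),(596,505)]])
show('carT',[f(u,.053) for u in [(213,62),(350,80),(335,205),(192,185)]])
show('carS',[g(u,.053) for u in [(285,220),(388,285),(284,392),(179,320)]])
print('btn',f((93,108),.067),g((138,435),.067))
print('lines T',f((447,238),.026),f((489,245),.026),'S',g((478,236),.026),g((507,208),.026))
print('offcut',f((724,505),.019))
print('jar',ray(T,(364,232),.076))
print('pointer S',g((348,362),.038),'T',f((262,215),.038))
E
```

```text
blockT
[[ 0.4854 -0.1263]
 [ 0.4188 -0.1845]
 [ 0.3919 -0.1521]
 [ 0.4584 -0.0936]] mean [ 0.4386 -0.1391  0.038 ]
   0.08854365449921854 -138.83996829868437
   0.04217183977322596 129.65792222322992
   0.08855341782668445 41.31307802105591
   0.04240854652471598 -50.346459958602075
blockS
[[ 0.4857 -0.1222]
 [ 0.4179 -0.1809]
 [ 0.3919 -0.1482]
 [ 0.4586 -0.0898]] mean [ 0.4386 -0.1353  0.038 ]
   0.08969217783801829 -139.14046960713685
   0.04175967398160338 128.43553442256055
   0.08861922227633394 41.182601529662904
   0.042227665703537955 -50.079198214240414
carT
[[ 0.6878 -0.0754]
 [ 0.6772 -0.1547]
 [ 0.6032 -0.1482]
 [ 0.6145 -0.0668]] mean [ 0.6457 -0.1113  0.053 ]
   0.08002238430081805 -97.59435062445672
   0.07424465875487568 175.0096231442313
   0.0822257752077592 82.12580431442264
   0.07377567733733303 -6.68512676943556
carS
[[ 0.6729 -0.1509]
 [ 0.6039 -0.1417]
 [ 0.6142 -0.064 ]
 [ 0.6837 -0.0732]] mean [ 0.6437 -0.1074  0.053 ]
   0.06966438785439424 172.36268360697952
   0.07835966705475805 82.40456731793935
   0.07003602148488505 -7.519921255360159
   0.07850377383338532 -97.86663874714738
btn [ 0.6554 -0.0114  0.067 ] [ 0.654  -0.0052  0.067 ]
lines T [ 0.5908 -0.2105  0.026 ] [ 0.5868 -0.2349  0.026 ] S [ 0.5906 -0.2078  0.026 ] [ 0.5863 -0.2319  0.026 ]
offcut [ 0.4381 -0.3692  0.019 ]
jar [ 0.486  -0.4454  0.076 ]
pointer S [ 0.603  -0.1008  0.038 ] T [ 0.6009 -0.1048  0.038 ]
```

```bash
cat >> h.py <<'E'
def rel(p,yaw,start=None,startyaw=None):
    """units from current (or given) pose to p at world yaw: turn units first, then tool shift units in the turned frame"""
    s=get_state(); a=s['tcp_pos'] if start is None else np.array(start)
    y0=s['eef_rot'][2] if startyaw is None else startyaw
    dy=(yaw-y0+180)%360-180
    d=np.array(p)-a; q=np.radians(yaw); 
    v=np.array([np.cos(q)*d[0]+np.sin(q)*d[1],np.sin(q)*d[0]-np.cos(q)*d[1],-d[2]])/.05
    print('turn',round(-dy/6,3),'shift',np.round(v,3), 'state',np.round(a,4),np.round(s['eef_rot'],2))
E
python3 -c "
from h import *
rel([.4649,-.1139,.12],131.2)"
```

```text
turn -4.157 shift [ 4.395 11.185  1.412] state [ 0.1888 -0.6476  0.1906] [-1.7999e+02 -8.0000e-02  1.0626e+02]
```

Request:
apply_moves([
  [0, [0, 0, 0], -0.8],
  [0, [0, 0, 0], -0.9],
  [0, [0, 0, 0], -0.9],
  [0, [0, 0, 0], -0.9],
  [0, [0, 0, 0], -0.657],
  [0, [0.1, 0.3, 0], 0],
  [0, [0.2, 0.6, 0], 0],
  [0, [0.3, 0.8, 0], 0],
  [0, [0.3, 0.8, 0], 0],
  [0, [0.3, 0.8, 0], 0],
  [0, [0.3, 0.8, 0], 0],
  [0, [0.3, 0.8, 0], 0],
], squeeze=3)

```text
time_s: 1.65
tcp_pos: [0.3145, -0.4169, 0.1914]
eef_rot: [180.0, 0.0, 131.1]
contact_force: [1.3, 0.1, 0.2]
gripper_width: 0.0876
```

```bash
python3 -c "
from h import *
rel([.4649,-.1139,.12],131.2)"
```

```text
turn -0.012 shift [2.578 6.255 1.427] state [ 0.3145 -0.4169  0.1914] [1.7999e+02 1.0000e-02 1.3113e+02]
```

Request:
apply_moves([
  [0, [0.3, 0.8, 0], 0],
  [0, [0.3, 0.8, 0], 0],
  [0, [0.3, 0.8, 0.2], 0],
  [0, [0.3, 0.8, 0.2], 0],
  [0, [0.3, 0.8, 0.2], 0],
  [0, [0.3, 0.8, 0.2], 0],
  [0, [0.3, 0.7, 0.3], 0],
  [0, [0.3, 0.5, 0.2], 0],
  [0, [0.19, 0.28, 0.11], 0],
  [0, [0, 0, 0], 0],
  [0, [0, 0, 0], 0],
])

```text
time_s: 3.02
tcp_pos: [0.4648, -0.1149, 0.1212]
eef_rot: [180.0, 0.0, 131.2]
contact_force: [-0.4, -0.2, 0.8]
gripper_width: 0.0878
```

```bash
python3 -c "
from h import *
rel([.4649,-.1139,.12],131.2)
cap('wrist','w2');print(np.round(get_state()['tcp_pos'],4))
c=cap('top','t2');cv2.imwrite('pics/t2c.png',cv2.resize(c['frame'][130:280,145:345],None,fx=4,fy=4,interpolation=cv2.INTER_CUBIC))
"
```

```text
turn -0.002 shift [0.015 0.014 0.024] state [ 0.4648 -0.1149  0.1212] [1.7999e+02 2.0000e-02 1.3119e+02]
[ 0.4649 -0.1151  0.1212]
```

View pics/w2.png

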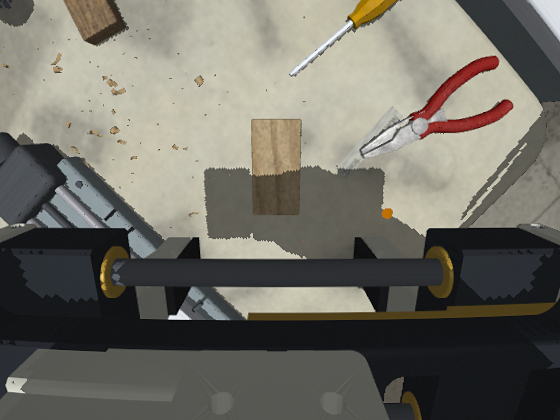

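```bash
cat >> h.py <<'E'
from scipy.spatial.transform import Rotation as Ro
def wray(c,uv,z,pos,rot):
    p=cv2.undistortPoints(np.array([[uv]],float),c['K'],c['D'])[0,0]
    M=c['mount']; R=Ro.from_euler('xyz',rot,degrees=True).as_matrix()
    d=R@M[:3,:3]@np.array([p[0],p[1],1.]); o=R@M[:3,3]+pos
    return o+d*(z-o[2])/d[2]
E
python3 -c "
from h import *
c=ld('w2');P=[wray(c,u,.038,np.array([.4648,-.1149,.1212]),[180,0,131.2]) for u in [(252,119),(300.5,119),(299,215),(252.5,215)]]
P=np.array(P);print(P,P.mean(0))
print(np.linalg.norm(np.diff(P,axis=0),axis=1))
"
```

```text
[[ 0.42084287 -0.18340585  0.038     ]
 [ 0.3923849  -0.15090969  0.038     ]
 [ 0.45909918 -0.09212564  0.038     ]
 [ 0.48857433 -0.12575536  0.038     ]] [ 0.44022532 -0.13804914  0.038     ]
[0.04319556 0.08891771 0.04471848]
```

Request:
apply_moves([
  [0, [0, 0.03, 0.4], 0],
  [0, [0, 0, 0.5], 0],
  [0, [0, 0, 0.5], 0],
  [0, [0, 0, 0.5], 0],
  [0, [0, 0, 0.3], 0],
  [0, [0, 0, 0.14], 0],
  [0, [0, 0, 0], 0],
  [0, [0, 0, 0], 0],
])

```text
time_s: 4.12
tcp_pos: [0.4667, -0.1137, 0.0045]
eef_rot: [179.9, 0.0, 131.2]
contact_force: [-0.2, -0.5, -0.6]
gripper_width: 0.0876
```

Request:
apply_moves([
  [100, [0, 0, 0.03], 0],
  [255, [0, 0, 0], 0],
  [255, [0, 0, 0], 0],
  [255, [0, 0, 0], 0],
  [255, [0, 0, 0], 0],
  [255, [0, 0, 0], 0],
  [255, [0, 0, 0], 0],
], squeeze=3)

```text
time_s: 5.0
tcp_pos: [0.4662, -0.1136, 0.0024]
eef_rot: [180.0, 0.0, 131.2]
contact_force: [0.0, 0.2, 0.7]
gripper_width: 0.0445
```

Request:
apply_moves([
  [255, [0, -0.02, -0.1], 0],
  [255, [0, -0.03, -0.1], 0],
  [255, [0, -0.04, -0.1], 0],
  [255, [0, -0.05, -0.1], 0],
  [255, [0, -0.06, -0.1], 0],
  [255, [0, -0.08, -0.1], 0],
  [255, [0, 0, 0], 0],
])

```text
time_s: 5.88
tcp_pos: [0.4556, -0.123, 0.0328]
eef_rot: [180.0, 0.0, 131.2]
contact_force: [-1.0, 0.1, 0.1]
gripper_width: 0.0017
```

```bash
python3 -c "
from h import *
c=cap('scene','s3');cv2.imwrite('pics/s3c.png',cv2.resize(c['frame'][150:350,200:400],None,fx=3,fy=3,interpolation=cv2.INTER_CUBIC))
"
```

```text
(no output)
```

View pics/s3c.png

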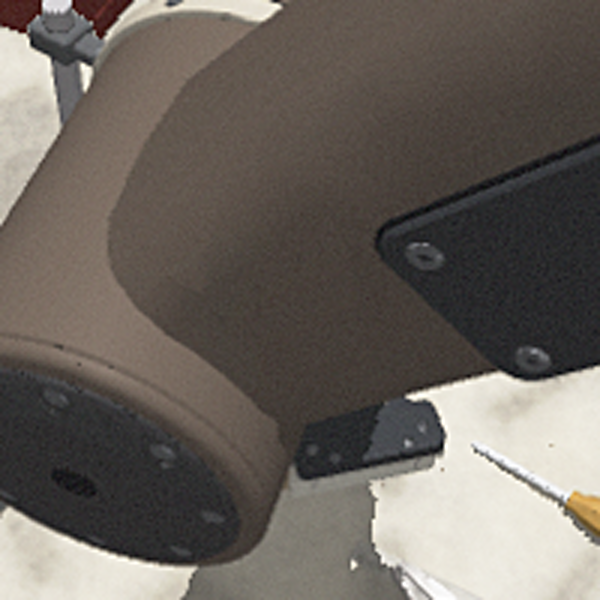

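Request:
apply_moves([
  [255, [0, 0, -0.3], 0],
  [255, [0, 0, -0.6], 0],
  [255, [0, 0, -0.6], 0],
  [0, [0, 0, -0.4], 0],
  [0, [0, 0, 0], 0],
])

```text
time_s: 6.55
tcp_pos: [0.4567, -0.1227, 0.1286]
eef_rot: [179.9, 0.1, 131.2]
contact_force: [-0.2, -0.3, -0.1]
gripper_width: 0.0153
```

```bash
python3 -c "
from h import *
print(get_state()['tcp_pos'])
c=cap('wrist','w4');c=cap('top','t4')
"
```

```text
[ 0.45665407 -0.12273202  0.12861532]
```

View pics/w4.png

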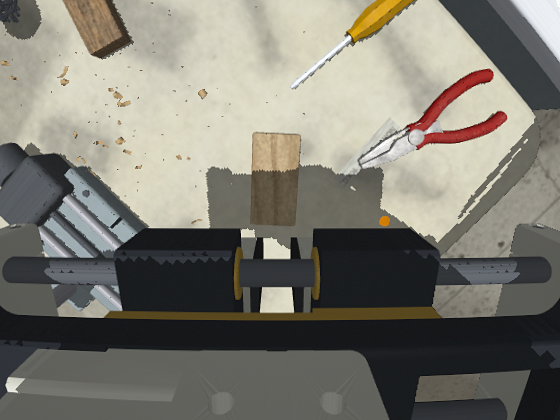

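```bash
python3 -c "
from h import *
c=ld('w4');P=[wray(c,u,.038,np.array([.4567,-.1227,.1286]),[180,0,131.2]) for u in [(252.5,133),(300.5,134),(297,226),(251.5,225)]]
P=np.array(P);print(P,P.mean(0))
d=np.diff(P,axis=0);print(np.linalg.norm(d,axis=1),np.degrees(np.arctan2(d[:,1],d[:,0])))
d=P[0]-P[3];print(np.degrees(np.arctan2(d[1],d[0])))
f=cv2.imread('pics/t4.png');cv2.imwrite('pics/t4c.png',cv2.resize(f[180:300,165:325],None,fx=5,fy=5,interpolation=cv2.INTER_CUBIC))
"
```

```text
[[ 0.42220431 -0.18339352  0.038     ]
 [ 0.39365542 -0.14942813  0.038     ]
 [ 0.46197897 -0.09189924  0.038     ]
 [ 0.49109294 -0.1266996   0.038     ]] [ 0.44223291 -0.13785512  0.038     ]
[0.04436989 0.08931786 0.04537277] [130.04801491  40.09760455 -50.08416326]
-140.54632742338924
```

View pics/t4c.png

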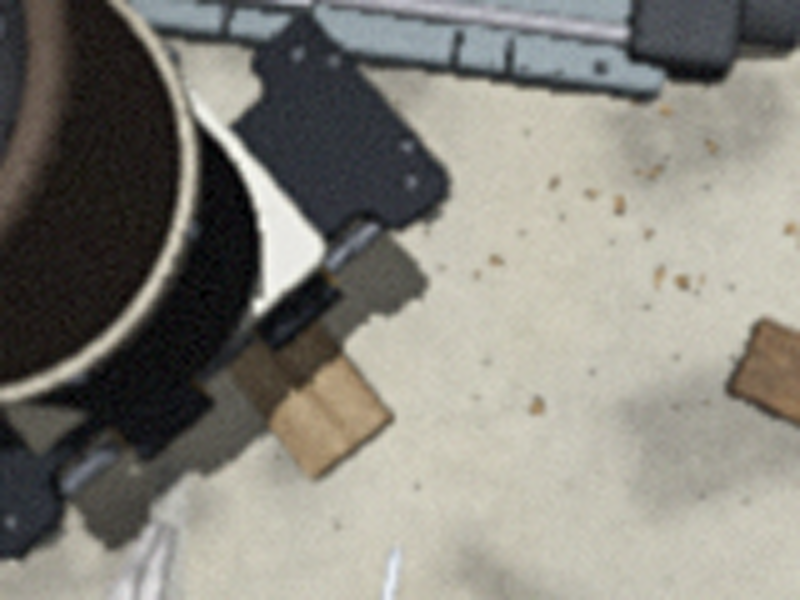

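```bash
python3 -c "
from h import *
rel([.4653,-.1179,.002],130.5)"
```

```text
turn 0.115 shift [-0.058  0.216  2.495] state [ 0.4552 -0.1227  0.1268] [-1.7999e+02 -3.0000e-02  1.3119e+02]
```

Request:
apply_moves([
  [0, [-0.05, 0.2, 0.2], 0.11],
  [0, [0, 0, 0.4], 0],
  [0, [0, 0, 0.5], 0],
  [0, [0, 0, 0.5], 0],
  [0, [0, 0, 0.5], 0],
  [0, [0, 0, 0.3], 0],
  [60, [0, 0, 0.06], 0],
  [255, [0, 0, 0], 0],
  [255, [0, 0, 0], 0],
  [255, [0, 0, 0], 0],
  [255, [0, 0, 0], 0],
  [255, [0, 0, 0], 0],
], squeeze=8)

```text
time_s: 8.15
tcp_pos: [0.4649, -0.1181, 0.0046]
eef_rot: [180.0, 0.0, 130.5]
contact_force: [0.6, -0.1, -0.8]
gripper_width: 0.033
```

Request:
apply_moves([
  [255, [0, 0, 0], 0],
  [255, [0, -0.01, -0.06], 0],
  [255, [0, -0.02, -0.06], 0],
  [255, [0, -0.02, -0.06], 0],
  [255, [0, -0.03, -0.06], 0],
  [255, [0, -0.03, -0.06], 0],
  [255, [0, 0, 0], 0],
])

```text
time_s: 9.02
tcp_pos: [0.4606, -0.1218, 0.0196]
eef_rot: [180.0, 0.0, 130.5]
contact_force: [-0.4, -0.5, -0.4]
gripper_width: 0.0009
```

```bash
python3 -c "
from h import *
print(get_state()['tcp_pos'],get_state()['gripper_width'])
c=cap('wrist','w5');c=cap('scene','s5')
"
```

```text
[ 0.46064683 -0.12175528  0.01964751] 0.0008616926008089875
```

View pics/w5.png

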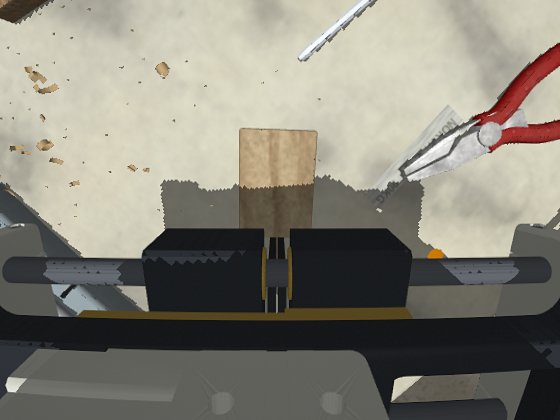

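View pics/s5.png

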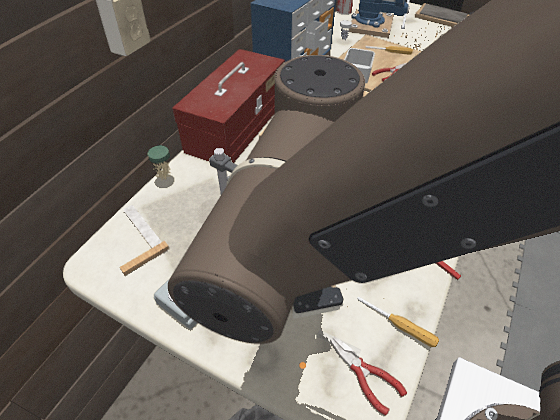

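```bash
python3 -c "
from h import *
c=ld('w5');P=[wray(c,u,.038,np.array([.4606,-.1218,.0196]),[180,0,130.5]) for u in [(239,128),(317,131),(239,222),(312,222)]]
P=np.array(P);print(P)
q=np.radians(130.5);ty=np.array([np.sin(q),-np.cos(q),0]);tx=np.array([np.cos(q),np.sin(q),0])
print([(tx@(p-[.4606,-.1218,0]),ty@(p-[.4606,-.1218,0])) for p in P])
f=cv2.imread('pics/w5.png');cv2.imwrite('pics/w5c.png',cv2.resize(f[110:330,200:350],None,fx=4,fy=2.7,interpolation=cv2.INTER_CUBIC))
"
```

```text
[[ 0.4217509  -0.18377378  0.038     ]
 [ 0.39429222 -0.14909854  0.038     ]
 [ 0.46517724 -0.14889032  0.038     ]
 [ 0.43618514 -0.11498766  0.038     ]]
[(np.float64(-0.02189476615117571), np.float64(-0.06978983711301)), (np.float64(0.022305483383770086), np.float64(-0.06814981693164873)), (np.float64(-0.023572318105975126), np.float64(-0.014113191665684142)), (np.float64(0.021036322353784262), np.float64(-0.014140943180656448))]
```

View pics/w5c.png

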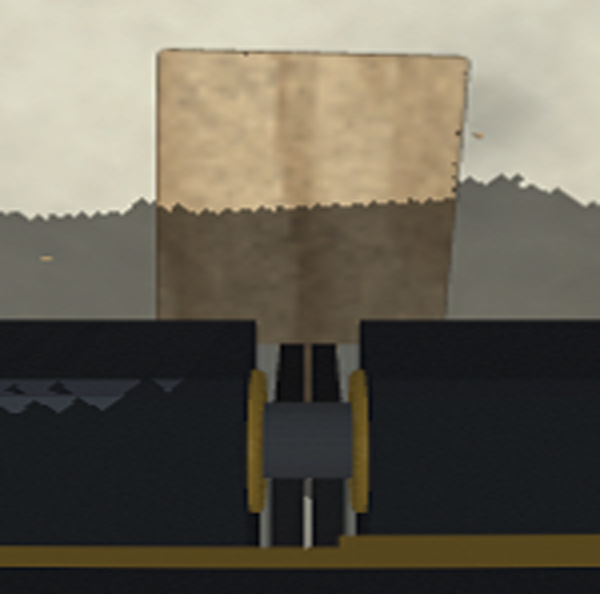

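```bash
python3 -c "
from h import *
f=cv2.imread('pics/w2.png');cv2.imwrite('pics/w2c.png',cv2.resize(f[200:340,90:290],None,fx=4,fy=4,interpolation=cv2.INTER_CUBIC))
c=ld('w2');M=np.linalg.inv(c['mount'])
for x in (.0438,.0438+.02):
  for y in (-.0095,.0095):
    for z in (0,-.0188,-.035,-.047):
      p=(M@[-x,y,z,1])[:3];print(x,y,z,cv2.projectPoints(p[None],np.zeros(3),np.zeros(3),c['K'],c['D'])[0].ravel().round(1))
"
```

```text
0.0438 -0.0095 0 [212.7 220.3]
0.0438 -0.0095 -0.0188 [206.4 229.3]
0.0438 -0.0095 -0.035 [199.8 238.6]
0.0438 -0.0095 -0.047 [194.2 246.7]
0.0438 0.0095 0 [214.2 246.5]
0.0438 0.0095 -0.0188 [208.3 257.8]
0.0438 0.0095 -0.035 [202.1 269.4]
0.0438 0.0095 -0.047 [196.8 279.3]
0.0638 -0.0095 0 [183.4 220.3]
0.0638 -0.0095 -0.0188 [174.3 229.2]
0.0638 -0.0095 -0.035 [164.9 238.4]
0.0638 -0.0095 -0.047 [156.7 246.5]
0.0638 0.0095 0 [185.7 246.4]
0.0638 0.0095 -0.0188 [177.  257.6]
0.0638 0.0095 -0.035 [168.1 269.1]
0.0638 0.0095 -0.047 [160.5 279. ]
```

View pics/w2c.png

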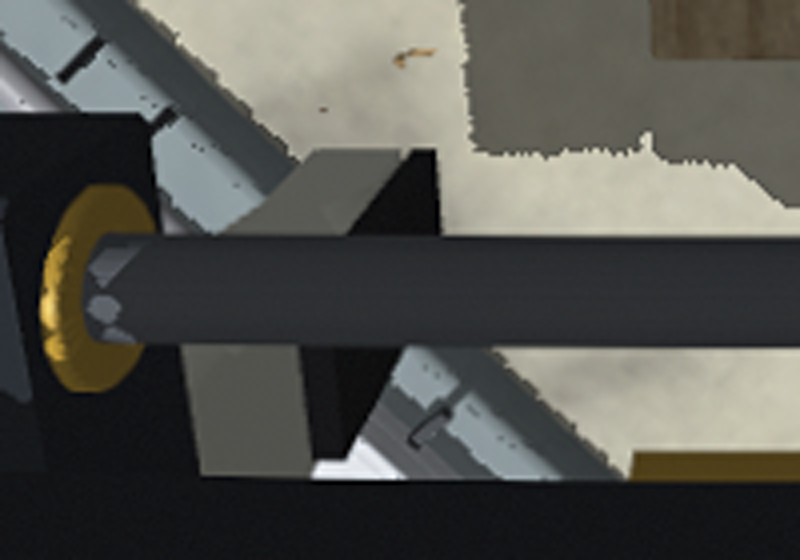

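The fingertips appear in the wrist picture at (199,237) and (355,237). That is where a point 35 mm short of the reported TCP would fall. So the fingers probably closed above the block both times, which fits the absence of contact force. I'll test this by going down in small steps with the gripper open and watching the force.

Request:
apply_moves([
  [0, [0, 0, 0], 0],
  [0, [0, 0.12, 0], 0],
  [0, [0, 0, 0], 0],
  [0, [0, 0, 0], 0],
  [0, [0, 0, 0], 0],
  [0, [0, 0, 0], 0],
  [0, [0, 0, 0], 0],
  [0, [0, 0, 0.15], 0],
  [0, [0, 0, 0.2], 0],
  [0, [0, 0, 0.1], 0],
  [0, [0, 0, 0], 0],
])

```text
time_s: 10.5
tcp_pos: [0.4646, -0.1179, -0.0038]
eef_rot: [-179.9, -0.0, 130.5]
contact_force: [-0.3, 0.0, 0.8]
gripper_width: 0.0877
```

Request:
apply_moves([
  [0, [0, 0, 0.05], 0],
  [0, [0, 0, 0.05], 0],
  [0, [0, 0, 0], 0],
])

```text
time_s: 10.88
tcp_pos: [0.465, -0.1178, -0.0082]
eef_rot: [-180.0, -0.0, 130.5]
contact_force: [0.5, -0.4, 0.3]
gripper_width: 0.0877
```

No contact at a reported 8 mm below the table, so the offset is real. I'll continue to the corrected height.

Request:
apply_moves([
  [0, [0, 0, 0.15], 0],
  [0, [0, 0, 0.15], 0],
  [0, [0, 0, 0.1], 0],
  [0, [0, 0, 0.03], 0],
  [0, [0, 0, 0], 0],
  [0, [0, 0, 0], 0],
])

```text
time_s: 11.62
tcp_pos: [0.4653, -0.1178, -0.0295]
eef_rot: [180.0, 0.0, 130.5]
contact_force: [-0.0, 0.2, 0.3]
gripper_width: 0.0877
```

Request:
apply_moves([
  [60, [0, 0, 0.05], 0],
  [255, [0, 0, 0], 0],
  [255, [0, 0, 0], 0],
  [255, [0, 0, 0], 0],
  [255, [0, 0, 0], 0],
  [255, [0, 0, 0], 0],
  [255, [0, 0, 0], 0],
  [255, [0, 0, 0], 0],
  [255, [0, 0, 0], 0],
], squeeze=4)

```text
time_s: 12.75
tcp_pos: [0.4652, -0.1178, -0.0321]
eef_rot: [180.0, 0.0, 130.5]
contact_force: [1.2, -0.2, 1.1]
gripper_width: 0.045
```

Request:
apply_moves([
  [255, [0, -0.02, -0.1], 0],
  [255, [0, -0.03, -0.1], 0],
  [255, [0, -0.04, -0.1], 0],
  [255, [0, -0.05, -0.1], 0],
  [255, [0, -0.06, -0.1], 0],
  [255, [0, -0.08, -0.1], 0],
  [255, [0, 0, 0], 0],
])

```text
time_s: 13.62
tcp_pos: [0.4545, -0.1271, -0.0017]
eef_rot: [180.0, 0.0, 130.5]
contact_force: [-0.2, -0.9, -0.7]
gripper_width: 0.0454
```

```bash
python3 -c "
from h import *
c=cap('wrist','w6')
"
```

```text
(no output)
```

View pics/w6.png

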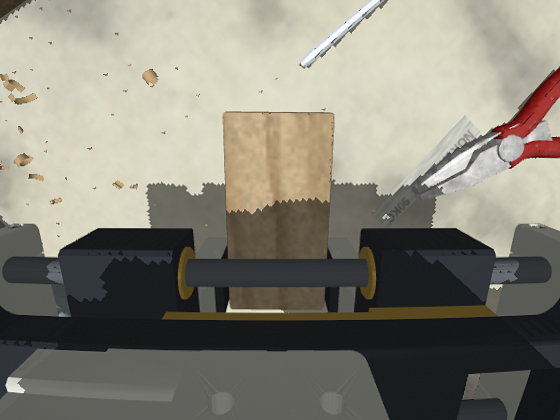

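It is gripped now (width 45 mm), but at 4 N the pads hold it too firmly to pivot. From the apparent widths it has tilted only about 5°. I'll set it down and take just the top corner of its end with the fingertips, so that it can swing down by its own weight.

Request:
apply_moves([
  [255, [0, 0, 0.2], 0],
  [255, [0, 0, 0.2], 0],
  [255, [0, 0, 0.15], 0],
  [255, [0, 0, 0.03], 0],
  [0, [0, 0, 0], 0],
  [0, [0, 0, 0], 0],
  [0, [0, 0.0, -0.2], 0],
  [0, [0, 0.2, -0.25], 0],
  [0, [0, 0.11, 0], 0],
  [0, [0, 0, 0], 0],
  [0, [0, 0, 0], 0],
], squeeze=3)

```text
time_s: 15.05
tcp_pos: [0.4657, -0.1169, -0.009]
eef_rot: [-180.0, -0.0, 130.5]
contact_force: [-0.2, 0.5, 0.0]
gripper_width: 0.0875
```

```bash
python3 -c "
from h import *
s=get_state();print(s['tcp_pos'],s['gripper_width'])
c=cap('wrist','w7')
"
```

```text
[ 0.4656593  -0.11694497 -0.00898661] 0.0874929323833217
```

View pics/w7.png

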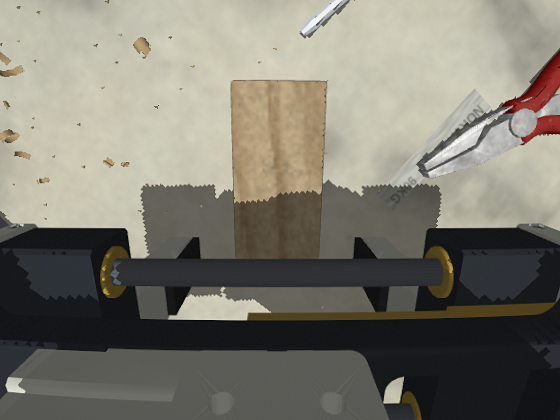

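```bash
python3 -c "
from h import *
c=ld('w7');P=[wray(c,u,.038,np.array([0,0,-.009]),[180,0,0]) for u in [(231,81),(327,81),(233,258),(320,258)]]
print(np.array(P))"
```

```text
[[-0.02149117  0.09066099  0.038     ]
 [ 0.02249324  0.09068206  0.038     ]
 [-0.02361565  0.00315765  0.038     ]
 [ 0.0223659   0.00319261  0.038     ]]
```

Request:
apply_moves([
  [60, [0, 0, -0.03], 0],
  [255, [0, 0, 0], 0],
  [255, [0, 0, 0], 0],
  [255, [0, 0, 0], 0],
  [255, [0, 0, 0], 0],
  [255, [0, 0, 0], 0],
  [255, [0, 0, 0], 0],
  [255, [0, 0, 0], 0],
  [255, [0, 0, 0], 0],
], squeeze=3)

```text
time_s: 16.23
tcp_pos: [0.4663, -0.1168, -0.0071]
eef_rot: [180.0, 0.0, 130.5]
contact_force: [0.1, 0.5, -0.5]
gripper_width: 0.0447
```

Request:
apply_moves([
  [255, [0, -0.02, -0.15], 0],
  [255, [0, -0.04, -0.15], 0],
  [255, [0, -0.05, -0.15], 0],
  [255, [0, -0.07, -0.15], 0],
  [255, [0, 0, 0], 0],
])

```text
time_s: 16.85
tcp_pos: [0.4598, -0.1228, 0.0237]
eef_rot: [179.9, 0.1, 130.5]
contact_force: [0.3, -0.1, 0.1]
gripper_width: 0.0452
```

```bash
python3 -c "
from h import *
s=get_state();print(s['tcp_pos'],s['gripper_width'])
c=cap('wrist','w8')
"
```

```text
[ 0.45983946 -0.12276205  0.02370135] 0.04523746504505549
```

View pics/w8.png

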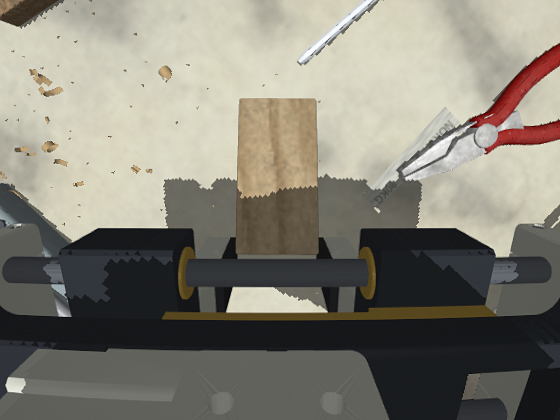

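Request:
apply_moves([
  [255, [0, -0.14, -0.12], 0],
  [255, [0, -0.14, -0.12], 0],
  [255, [0, -0.14, -0.1], 0],
  [255, [0, -0.14, -0.1], 0],
  [255, [0, -0.15, -0.06], 0],
  [255, [0, -0.15, -0.05], 0],
  [255, [0, -0.15, -0.04], 0],
  [255, [0, -0.15, -0.02], 0],
  [255, [0, -0.14, 0], 0],
  [255, [0, 0, 0], 0],
])

```text
time_s: 18.15
tcp_pos: [0.4095, -0.1652, 0.0533]
eef_rot: [-180.0, -0.0, 130.5]
contact_force: [1.0, -0.5, -1.3]
gripper_width: 0.0449
```

```bash
python3 -c "
from h import *
s=get_state();print(s['tcp_pos'],s['gripper_width'])
c=cap('wrist','w9');c=cap('top','t9');c=cap('scene','s9')
"
```

```text
[ 0.40949891 -0.16523413  0.05325477] 0.04486918057512827
```

View pics/w9.png

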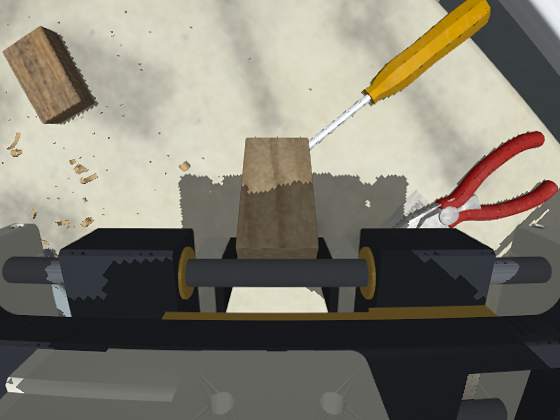

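View pics/s9.png

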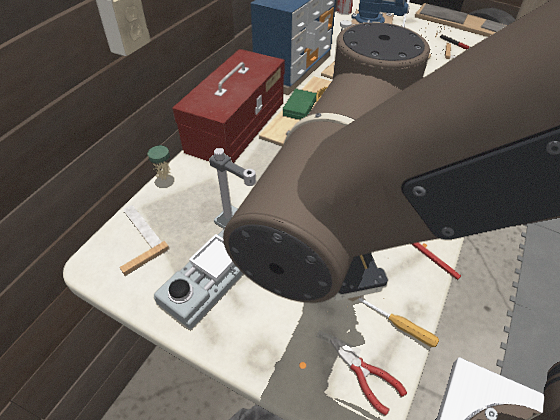

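```bash
python3 -c "
from h import *
c=ld('w9')
for u in [(311,147),(370,97),(440,215),(395,228)]: print(wray(c,u,.005,np.array([0.4095,-.1652,.0533]),[180,0,130.5]))
P=[wray(c,u,.005,np.array([0,0,.0533]),[180,0,0])for u in [(311,147)]];print(P)"
```

```text
[ 0.34996584 -0.18098273  0.005     ]
[ 0.29190476 -0.17195907  0.005     ]
[ 0.31973664 -0.05902149  0.005     ]
[ 0.35330756 -0.08052285  0.005     ]
[array([0.02666306, 0.0555202 , 0.005     ])]
```

Request:
apply_moves([
  [255, [0, 0.1, -0.05], 0],
  [255, [0, 0.2, -0.05], 0],
  [255, [0, 0.3, 0], 0],
  [255, [0, 0.4, 0], 0],
  [255, [0, 0.4, 0], 0],
  [255, [0, 0, 0], 0],
  [255, [0, 0, 0], 0],
])

```text
time_s: 19.18
tcp_pos: [0.4629, -0.1191, 0.058]
eef_rot: [-180.0, -0.0, 130.6]
contact_force: [-0.7, -1.1, -0.0]
gripper_width: 0.0453
```

```bash
python3 -c "
from h import *
s=get_state();print(s['tcp_pos'],s['gripper_width'])
c=cap('wrist','w10')
"
```

```text
[ 0.46294644 -0.11913883  0.0580031 ] 0.045300551298111634
```

View pics/w10.png

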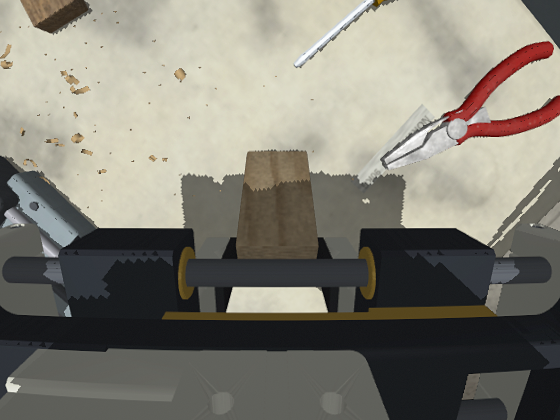

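Request:
apply_moves([
  [255, [0, 0, 0.1], 0],
  [255, [0, -0.05, 0.05], 0],
  [255, [0, -0.1, 0], 0],
  [255, [0, -0.1, 0], 0],
  [255, [0, -0.1, 0], 0],
  [255, [0, -0.1, 0], 0],
  [255, [0, -0.1, 0.01], 0],
  [255, [0, -0.1, 0.02], 0],
  [255, [0, -0.1, 0.02], 0],
  [255, [0, 0, 0], 0],
])

```text
time_s: 20.48
tcp_pos: [0.4342, -0.1441, 0.0482]
eef_rot: [-180.0, -0.0, 130.5]
contact_force: [-0.2, -1.0, 2.1]
gripper_width: 0.0448
```

```bash
python3 -c "
from h import *
s=get_state();print(s['tcp_pos'],s['gripper_width'])
c=cap('wrist','w11')
"
```

```text
[ 0.434152   -0.14406185  0.04818684] 0.04484832296371086
```

View pics/w11.png

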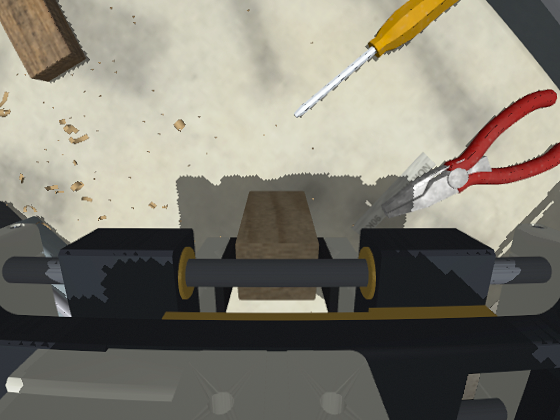

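Request:
apply_moves([
  [255, [0, -0.07, 0.01], 0],
  [255, [0, -0.07, 0.02], 0],
  [255, [0, -0.07, 0.03], 0],
  [255, [0, -0.07, 0.03], 0],
  [255, [0, -0.04, 0.02], 0],
  [255, [0, 0, 0], 0],
])

```text
time_s: 21.28
tcp_pos: [0.4226, -0.1543, 0.0429]
eef_rot: [180.0, 0.0, 130.5]
contact_force: [-0.1, 0.3, 3.5]
gripper_width: 0.0449
```

```bash
python3 -c "
from h import *
s=get_state();print(s['tcp_pos'],s['gripper_width'])
c=cap('wrist','w12')
"
```

```text
[ 0.42261881 -0.15428221  0.04291694] 0.044864161999212976
```

View pics/w12.png

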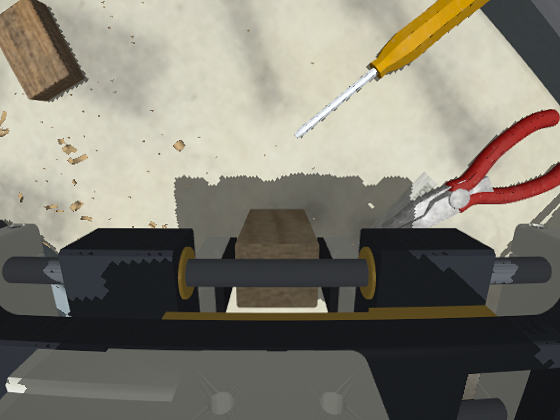

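Request:
apply_moves([
  [245, [0, 0, 0], 0],
  [0, [0, 0, 0], 0],
  [0, [0, 0, 0], 0],
  [0, [0, 0, 0], 0],
  [0, [0, 0, 0], 0],
  [0, [0, 0, 0], 0],
])

```text
time_s: 22.08
tcp_pos: [0.4225, -0.1542, 0.0428]
eef_rot: [-180.0, -0.0, 130.5]
contact_force: [0.1, -0.7, -0.4]
gripper_width: 0.0861
```

```bash
python3 -c "
from h import *
s=get_state();print(s['tcp_pos'],s['gripper_width'],s['contact_force'])
c=cap('wrist','w13');c=cap('top','t13')
cv2.imwrite('pics/t13c.png',cv2.resize(c['frame'][180:300,165:325],None,fx=5,fy=5,interpolation=cv2.INTER_CUBIC))
"
```

```text
[ 0.42251951 -0.15420155  0.04282665] 0.0861193470987461 [ 0.13782675 -0.66402106 -0.40803818]
```

View pics/w13.png

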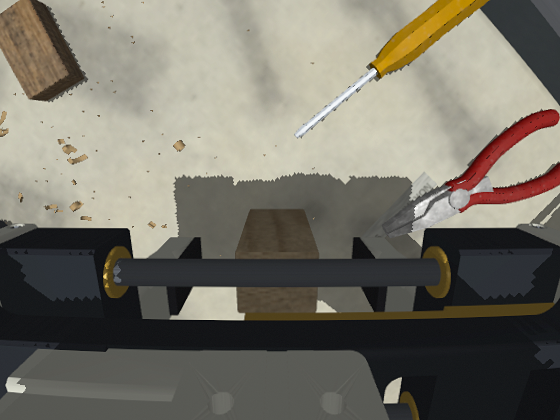

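View pics/t13c.png

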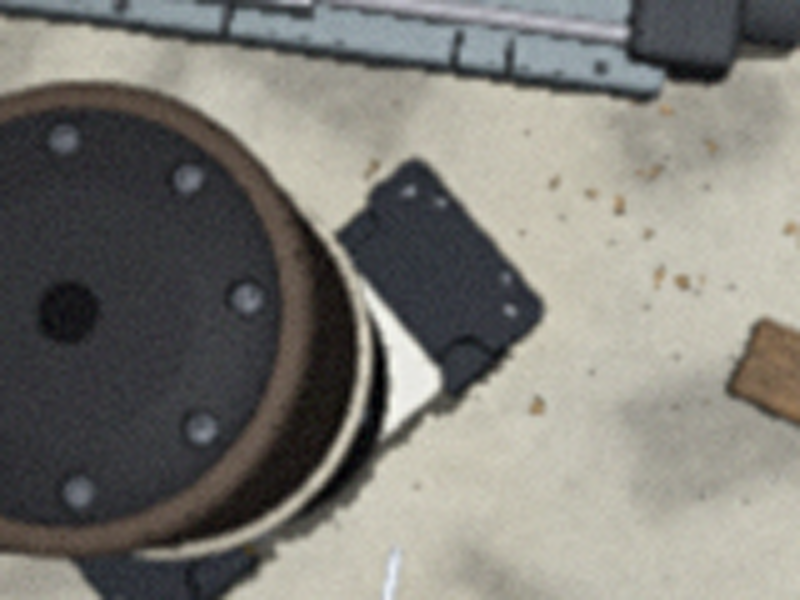

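```bash
python3 -c "
from h import *
c=ld('w13')
for u,z in [((249,209),0),((306.5,209),0),((236.5,313),.09),((317,313),.09),((236,250),.09),((319,250),.09)]: print(u,z,wray(c,u,z,np.array([0,0,.0428]),[180,0,0])*[1,-1,1])"
```

```text
(249, 209) 0 [-0.02316688 -0.006006    0.        ]
(306.5, 209) 0 [ 0.02377533 -0.00603159  0.        ]
(236.5, 313) 0.09 [-0.02299565  0.03022027  0.09      ]
(317, 313) 0.09 [0.02204651 0.03017584 0.09      ]
(236, 250) 0.09 [-0.02182889 -0.00780091  0.09      ]
(319, 250) 0.09 [ 0.02162889 -0.00782976  0.09      ]
```

The block stands on end and free: base edge at row 209, far top edge at row 313, which gives tool y −6 to +30 mm at both bottom and top. Next I'll take it from above at its middle.

Request:
apply_moves([
  [0, [0, 0.12, 0], 0],
  [0, [0, 0.12, 0.1], 0],
  [0, [0, 0, 0.2], 0],
  [0, [0, 0, 0.2], 0],
  [0, [0, 0, 0], 0],
  [60, [0, 0, 0], 0],
  [255, [0, 0, 0], 0],
  [255, [0, 0, 0], 0],
  [255, [0, 0, 0], 0],
  [255, [0, 0, 0], 0],
  [255, [0, 0, 0], 0],
  [255, [0, 0, 0], 0],
], squeeze=12)

```text
time_s: 23.68
tcp_pos: [0.4318, -0.1464, 0.018]
eef_rot: [180.0, 0.0, 130.5]
contact_force: [-0.9, 0.0, 2.7]
gripper_width: 0.0444
```

```bash
python3 -c "
from h import *
rel([.6447,-.1093,.10],172.4)"
```

```text
turn -6.976 shift [-4.123  1.299 -1.64 ] state [ 0.4318 -0.1464  0.018 ] [1.7999e+02 1.0000e-02 1.3054e+02]
```

Request:
apply_moves([
  [255, [0, 0, -0.2], 0],
  [255, [0, 0, -0.3], 0],
  [255, [0, 0, -0.4], 0],
  [255, [0, 0, -0.4], -0.5],
  [255, [0, 0, -0.34], -0.9],
  [255, [0, 0, 0], -0.95],
  [255, [0, 0, 0], -0.95],
  [255, [0, 0, 0], -0.95],
  [255, [0, 0, 0], -0.95],
  [255, [0, 0, 0], -0.9],
  [255, [0, 0, 0], -0.88],
  [255, [0, 0, 0], 0],
])

```text
time_s: 25.18
tcp_pos: [0.4316, -0.1464, 0.1003]
eef_rot: [180.0, 0.0, 172.4]
contact_force: [-1.0, -0.5, -0.2]
gripper_width: 0.0451
```

```bash
python3 -c "
from h import *
rel([.6447,-.1093,.10],172.4)
c=cap('wrist','w14');c=cap('top','t14')"
```

```text
turn -0.003 shift [-4.126  1.299  0.005] state [ 0.4316 -0.1464  0.1003] [1.7999e+02 2.0000e-02 1.7238e+02]
```

View pics/w14.png

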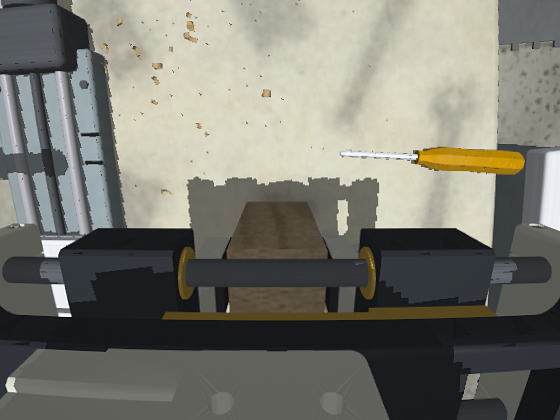

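View pics/t14.png

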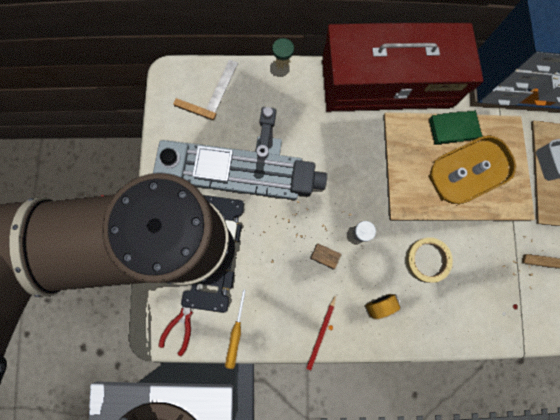

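Request:
apply_moves([
  [255, [-0.2, 0.06, 0], 0],
  [255, [-0.4, 0.12, 0], 0],
  [255, [-0.5, 0.15, 0], 0],
  [255, [-0.5, 0.15, 0], 0],
  [255, [-0.5, 0.15, 0], 0],
  [255, [-0.5, 0.15, 0], 0],
  [255, [-0.5, 0.15, 0], 0],
  [255, [-0.4, 0.15, 0], 0],
  [255, [-0.35, 0.1, 0], 0],
  [255, [-0.2, 0.06, 0], 0],
  [255, [-0.07, 0.02, 0], 0],
  [255, [0, 0, 0], 0],
])

```text
time_s: 26.78
tcp_pos: [0.6441, -0.1111, 0.0996]
eef_rot: [-180.0, -0.0, 172.4]
contact_force: [-0.5, -0.0, -1.3]
gripper_width: 0.0447
```

```bash
python3 -c "
from h import *
rel([.6447,-.1093,.10],172.4)
c=cap('wrist','w15');c=cap('scene','s15')
cv2.imwrite('pics/s15c.png',cv2.resize(c['frame'][150:350,130:350],None,fx=3.5,fy=3,interpolation=cv2.INTER_CUBIC))"
```

```text
turn 0.002 shift [-0.008  0.038 -0.008] state [ 0.6441 -0.1111  0.0996] [-1.8000e+02 -3.0000e-02  1.7241e+02]
```

View pics/w15.png

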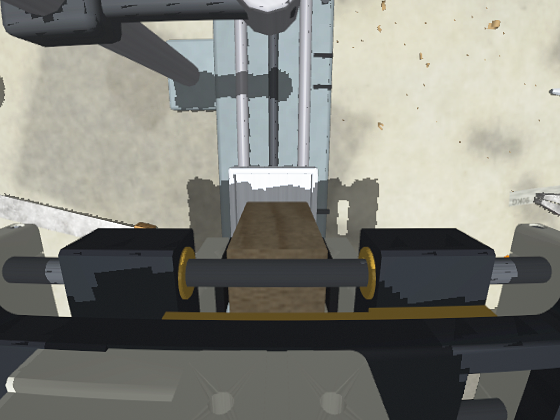

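View pics/s15c.png

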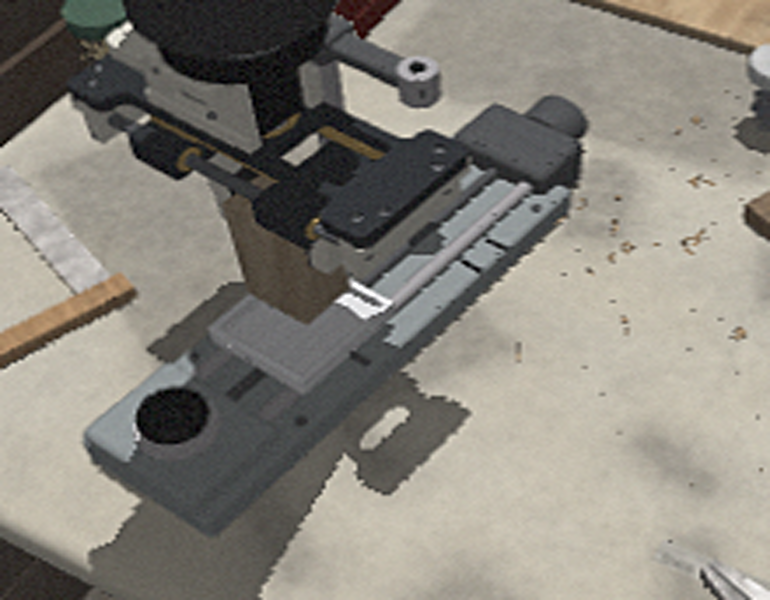

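Request:
apply_moves([
  [255, [-0.05, 0, 0.1], 0],
  [255, [0, 0, 0.2], 0],
  [255, [0, 0, 0.2], 0],
  [255, [0, 0, 0.15], 0],
  [255, [0, 0, 0.05], 0],
  [255, [0, 0, 0.02], 0],
  [255, [0, 0, 0], 0],
])

```text
time_s: 27.75
tcp_pos: [0.6469, -0.1114, 0.0641]
eef_rot: [180.0, 0.0, 172.4]
contact_force: [-0.3, 0.1, -1.3]
gripper_width: 0.0449
```

Request:
apply_moves([
  [255, [0, 0, 0.03], 0],
  [255, [0, 0, 0.02], 0],
  [255, [0, 0, 0], 0],
])

```text
time_s: 28.12
tcp_pos: [0.6468, -0.1115, 0.062]
eef_rot: [-180.0, 0.0, 172.4]
contact_force: [-2.1, -0.1, 3.9]
gripper_width: 0.0448
```

```bash
python3 -c "
from h import *
rel([.6447,-.1093,.10],172.4)
c=cap('wrist','w16');c=cap('scene','s16')
cv2.imwrite('pics/s16c.png',cv2.resize(c['frame'][180:300,150:310],None,fx=5,fy=5,interpolation=cv2.INTER_CUBIC))"
```

```text
turn 0.006 shift [ 0.048  0.038 -0.76 ] state [ 0.6468 -0.1115  0.062 ] [-1.8000e+02  3.0000e-02  1.7243e+02]
```

View pics/s16c.png

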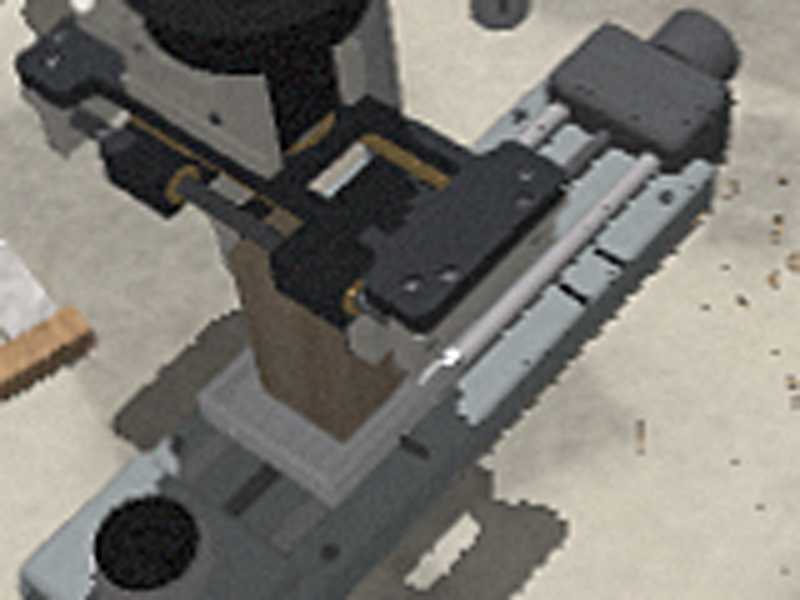

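View pics/w16.png

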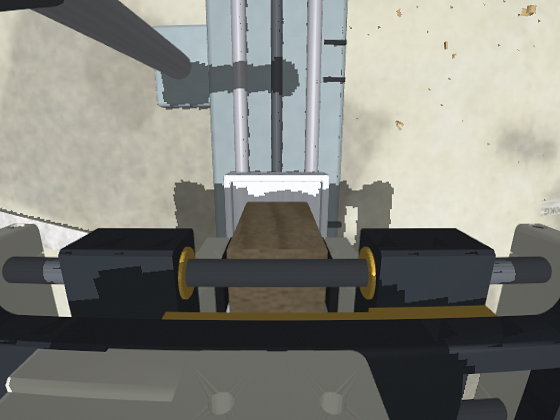

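The block is inside the rim, on the floor (contact force 3.9 N). I'll release it and go straight up.

Request:
apply_moves([
  [245, [0, 0, 0], 0],
  [0, [0, 0, 0], 0],
  [0, [0, 0, 0], 0],
  [0, [0, 0, 0], 0],
  [0, [0, 0, 0], 0],
  [0, [0, 0, -0.2], 0],
  [0, [0, 0, -0.4], 0],
  [0, [0, 0, -0.5], 0],
  [0, [0, 0, -0.2], 0],
  [0, [0, 0, 0], 0],
])

```text
time_s: 29.48
tcp_pos: [0.6471, -0.1114, 0.1272]
eef_rot: [180.0, 0.1, 172.4]
contact_force: [0.6, 0.1, 0.2]
gripper_width: 0.0877
```

```bash
python3 -c "
from h import *
rel([.6547,-.008,.11],172.4)
c=cap('wrist','w17');c=cap('scene','s17')
cv2.imwrite('pics/s17c.png',cv2.resize(c['frame'][180:300,150:310],None,fx=5,fy=5,interpolation=cv2.INTER_CUBIC))"
```

```text
turn 0.004 shift [0.122 2.07  0.344] state [ 0.6471 -0.1114  0.1272] [1.7997e+02 9.0000e-02 1.7242e+02]
```

View pics/s17c.png

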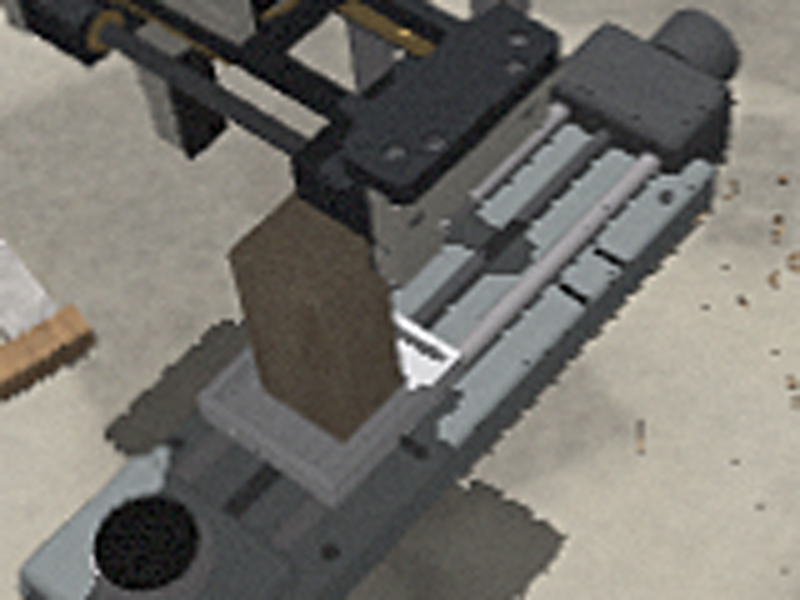

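View pics/w17.png

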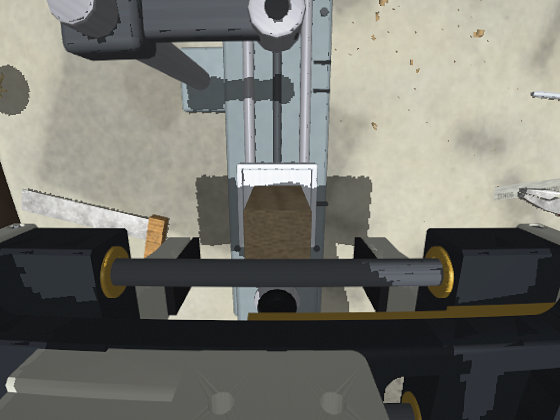

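Request:
apply_moves([
  [0, [0.02, 0.2, 0], 0],
  [100, [0.02, 0.4, 0], 0],
  [255, [0.02, 0.5, 0], 0],
  [255, [0.02, 0.5, 0], 0],
  [255, [0.02, 0.3, 0.1], 0],
  [255, [0.02, 0.17, 0.2], 0],
  [255, [0, 0, 0.3], 0],
  [255, [0, 0, 0.3], 0],
  [255, [0, 0, 0.1], 0],
  [255, [0, 0, 0], 0],
], squeeze=15)

```text
time_s: 30.82
tcp_pos: [0.6541, -0.0087, 0.0757]
eef_rot: [-180.0, -0.1, 172.4]
contact_force: [0.5, -0.0, 0.7]
gripper_width: 0.0039
```

```bash
python3 -c "
from h import *
rel([.6547,-.008,.045],172.4)
c=cap('wrist','w18');c=cap('scene','s18');cv2.imwrite('pics/s18c.png',cv2.resize(c['frame'][180:330,130:330],None,fx=4,fy=4,interpolation=cv2.INTER_CUBIC))"
```

```text
turn -0.003 shift [-0.01   0.015  0.615] state [ 0.6541 -0.0087  0.0757] [-1.7997e+02 -5.0000e-02  1.7238e+02]
```

View pics/w18.png

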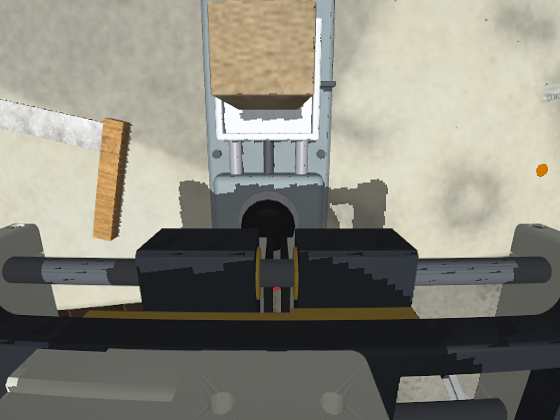

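View pics/s18c.png

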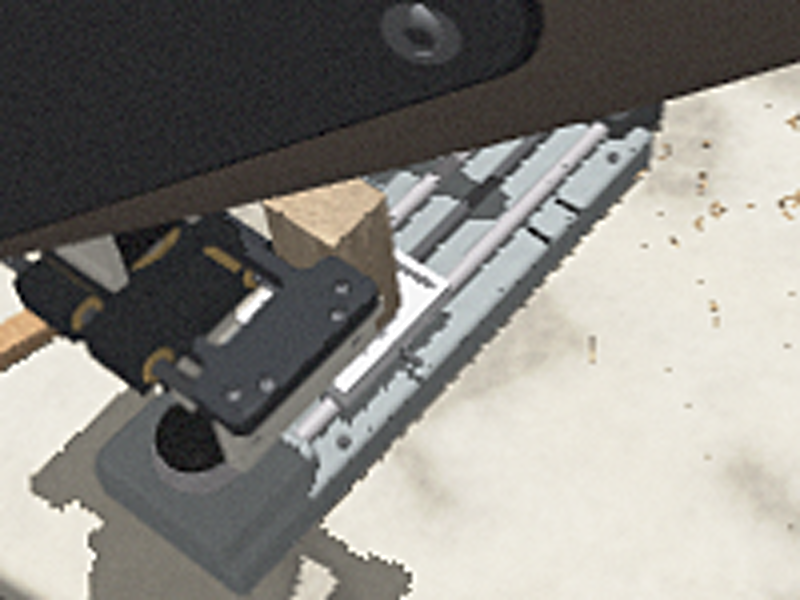

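Request:
apply_moves([
  [255, [-0.08, 0, 0.1], 0],
  [255, [0, 0, 0.25], 0],
  [255, [0, 0, 0.25], 0],
  [255, [0, 0, 0.15], 0],
  [255, [0, 0, 0], 0],
])

```text
time_s: 31.55
tcp_pos: [0.6577, -0.0087, 0.0377]
eef_rot: [-180.0, -0.1, 172.4]
contact_force: [0.4, 0.2, -0.0]
gripper_width: 0.0003
```

Request:
apply_moves([
  [255, [0, 0, 0.1], 0],
  [255, [0, 0, 0.12], 0],
  [255, [0, 0, 0], 0],
])

```text
time_s: 31.92
tcp_pos: [0.6589, -0.0084, 0.0282]
eef_rot: [180.0, 0.1, 172.4]
contact_force: [-0.5, 0.9, 4.7]
gripper_width: 0.0004
```

Request:
apply_moves([
  [255, [0, 0, 0.03], 0],
  [255, [0, 0, 0], 0],
  [255, [0, 0, 0], 0],
  [255, [0, 0, 0], 0],
  [255, [0, 0, 0], 0],
  [255, [0, 0, 0], 0],
  [255, [0, 0, 0], 0],
  [255, [0, 0, 0], 0],
])

```text
time_s: 32.92
tcp_pos: [0.6589, -0.0084, 0.0271]
eef_rot: [180.0, 0.1, 172.4]
contact_force: [0.2, 1.4, 6.4]
gripper_width: 0.0007
```

```bash
python3 -c "
from h import *
s=get_state();print(s['time_s'],s['tcp_pos'],s['contact_force'])
c=cap('scene','s19');cv2.imwrite('pics/s19c.png',cv2.resize(c['frame'][180:330,130:330],None,fx=4,fy=4,interpolation=cv2.INTER_CUBIC))"
```

```text
32.925 [ 0.65893872 -0.00840661  0.02713917] [0.22763486 1.42260072 6.35768158]
```

View pics/s19c.png

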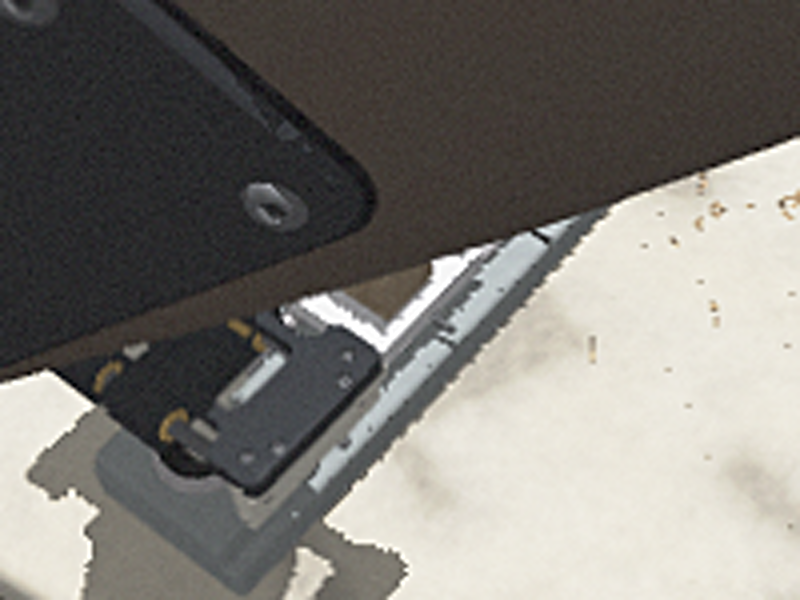

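Request:
apply_moves([
  [255, [0, 0, 0], 0],
  [255, [0, 0, 0], 0],
  [255, [0, 0, 0], 0],
  [255, [0, 0, 0], 0],
  [255, [0, 0, 0], 0],
  [255, [0, 0, 0], 0],
  [255, [0, 0, 0], 0],
  [255, [0, 0, 0], 0],
  [255, [0, 0, 0], 0],
  [255, [0, 0, 0], 0],
  [255, [0, 0, 0], 0],
  [255, [0, 0, 0], 0],
])

```text
time_s: 34.48
tcp_pos: [0.6589, -0.0084, 0.0272]
eef_rot: [180.0, 0.1, 172.4]
contact_force: [-1.3, 1.1, 5.1]
gripper_width: 0.0004
```

Request:
apply_moves([
  [255, [0, 0, 0], 0],
  [255, [0, 0, 0], 0],
  [255, [0, 0, 0], 0],
  [255, [0, 0, 0], 0],
  [255, [0, 0, 0], 0],
  [255, [0, 0, 0], 0],
  [255, [0, 0, 0], 0],
  [255, [0, 0, 0], 0],
  [255, [0, 0, 0], 0],
  [255, [0, 0, 0], 0],
  [255, [0, 0, 0], 0],
  [255, [0, 0, 0], 0],
])

```text
time_s: 35.98
tcp_pos: [0.6589, -0.0084, 0.0271]
eef_rot: [180.0, 0.1, 172.4]
contact_force: [0.9, 1.1, 5.2]
gripper_width: 0.0011
```

```bash
python3 -c "
from h import *
s=get_state();print(s['time_s'],s['tcp_pos'],s['eef_rot'],s['contact_force'])
c=cap('wrist','w20');cv2.imwrite('pics/w20c.png',cv2.resize(c['frame'][0:150,200:400],None,fx=4,fy=4,interpolation=cv2.INTER_CUBIC))"
```

```text
35.975 [ 0.65892422 -0.00842345  0.02714334] [1.79976485e+02 7.49681365e-02 1.72435019e+02] [0.90197557 1.08845711 5.21186014]
```

View pics/w20c.png

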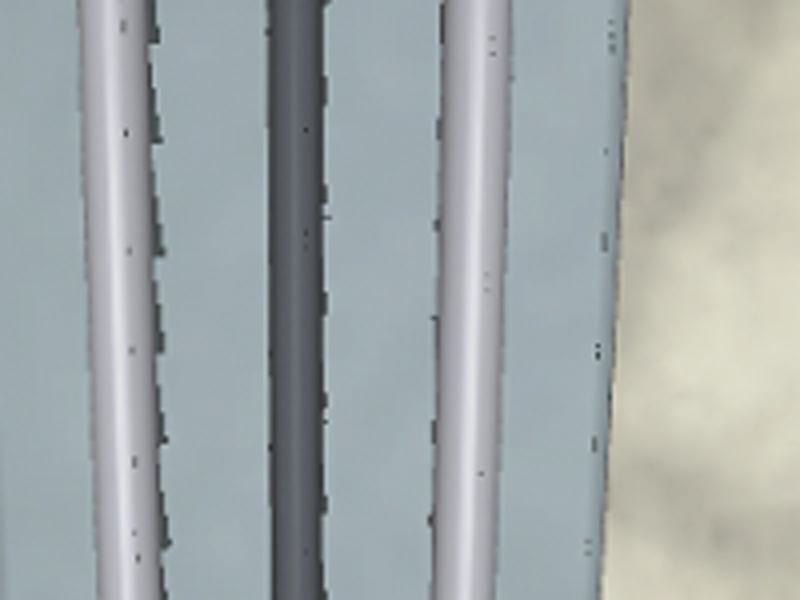

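```bash
python3 -c "
from h import *
s=get_state();print(s['time_s'])
c=cap('top','t20');cv2.imwrite('pics/t20c.png',cv2.resize(c['frame'][130:280,145:345],None,fx=4,fy=4,interpolation=cv2.INTER_CUBIC))"
```

```text
36.025
```

View pics/t20c.png

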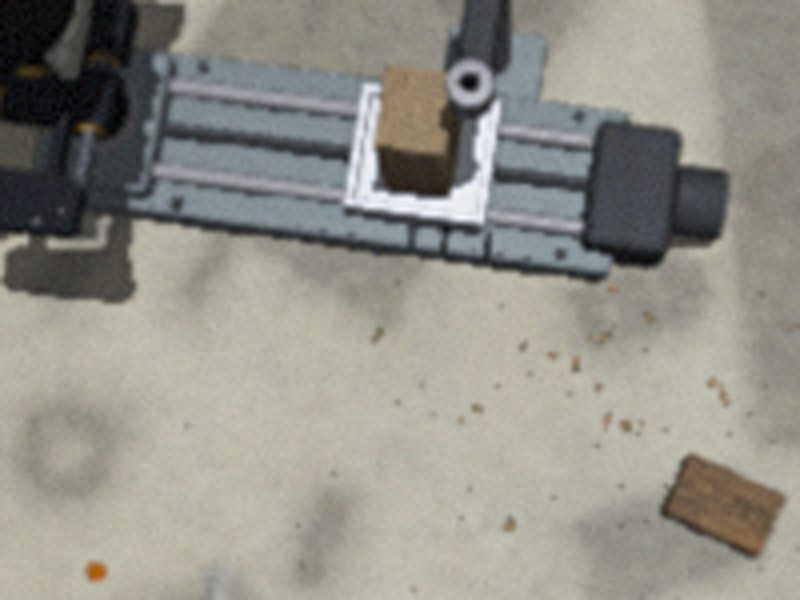

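```bash
python3 -c "
from h import *
T=ld('t20');f=lambda uv,z:crop(T,uv,145,130,4,z)[:2]
j=np.array([.132,.991])
L=(f((447,238),.026)+f((489,245),.026))/2
C=np.mean([f(u,.053) for u in [(364,82),(500,102),(485,224),(346,208)]],axis=0)
P=f((412,236),.038)
C0=np.mean([f(u,.053) for u in [(213,62),(350,80),(335,205),(192,185)]],axis=0);P0=f((262,213),.038)
print('to go by carriage',j@(C-L),'pointer',j@(P-L),'moved',j@(C0-C),j@(P0-P),'init togo',j@(C0-L),j@(P0-L))"
```

```text
to go by carriage 0.030663788024624238 pointer 0.031432790079700325 moved 0.08727486572622424 0.08725414088577153 init togo 0.11793865375084846 0.11868693096547185
```

Request:
apply_moves([
  [255, [0, 0, 0], 0],
  [255, [0, 0, 0], 0],
  [255, [0, 0, 0], 0],
  [255, [0, 0, 0], 0],
  [255, [0, 0, 0], 0],
  [255, [0, 0, 0], 0],
  [255, [0, 0, 0], 0],
  [255, [0, 0, 0], 0],
  [255, [0, 0, 0], 0],
  [255, [0, 0, 0], 0],
  [255, [0, 0, 0], 0],
  [255, [0, 0, -0.4], 0],
])

```text
time_s: 37.58
tcp_pos: [0.6572, -0.0088, 0.0452]
eef_rot: [-180.0, -0.2, 172.4]
contact_force: [-0.3, 0.8, 0.2]
gripper_width: 0.0002
```

Request:
apply_moves([
  [255, [0, 0, -0.6], 0],
  [255, [0, 0, -0.8], 0],
  [255, [0, 0, -0.4], 0],
  [255, [0, 0, 0], 0],
  [255, [0, 0, 0], 0],
])

```text
time_s: 38.2
tcp_pos: [0.6575, -0.0087, 0.1353]
eef_rot: [-180.0, -0.1, 172.4]
contact_force: [0.7, 0.1, -0.0]
gripper_width: 0.0006
```

```bash
python3 -c "
from h import *
s=get_state();print(s['time_s'],s['tcp_pos'],s['contact_force'])
c=cap('top','t21');cv2.imwrite('pics/t21c.png',cv2.resize(c['frame'][130:280,145:345],None,fx=4,fy=4,interpolation=cv2.INTER_CUBIC))
c=cap('scene','s21')"
```

```text
38.2 [ 0.65748257 -0.00870433  0.13525596] [ 0.67738165  0.13425181 -0.03224756]
```

View pics/t21c.png

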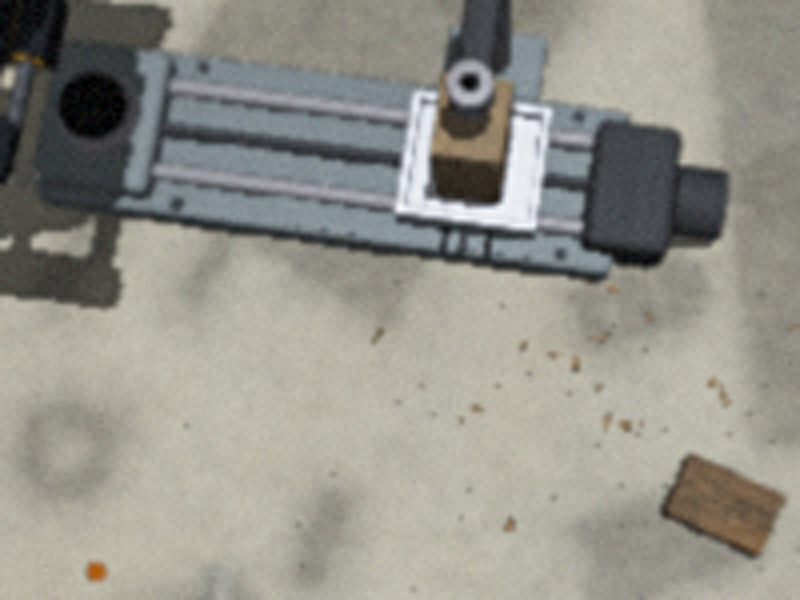

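View pics/s21.png

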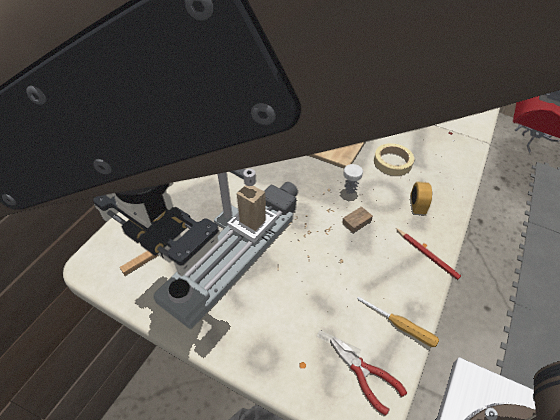

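```bash
python3 -c "
from h import *
T=ld('t21');f=lambda uv,z:crop(T,uv,145,130,4,z)[:2]
j=np.array([.132,.991])
L=(f((447,238),.026)+f((489,245),.026))/2
C=np.mean([f(u,.053) for u in [(416,89),(553,109),(538,231),(395,213)]],axis=0)
P=f((462,242),.038)
print('to go',j@(C-L),j@(P-L))
a=cv2.imread('pics/s21.png');cv2.imwrite('pics/s21c.png',cv2.resize(a[160:280,190:350],None,fx=5,fy=5,interpolation=cv2.INTER_CUBIC))"
```

```text
to go 0.0010187414945019083 0.0026493696424209857
```

View pics/s21c.png

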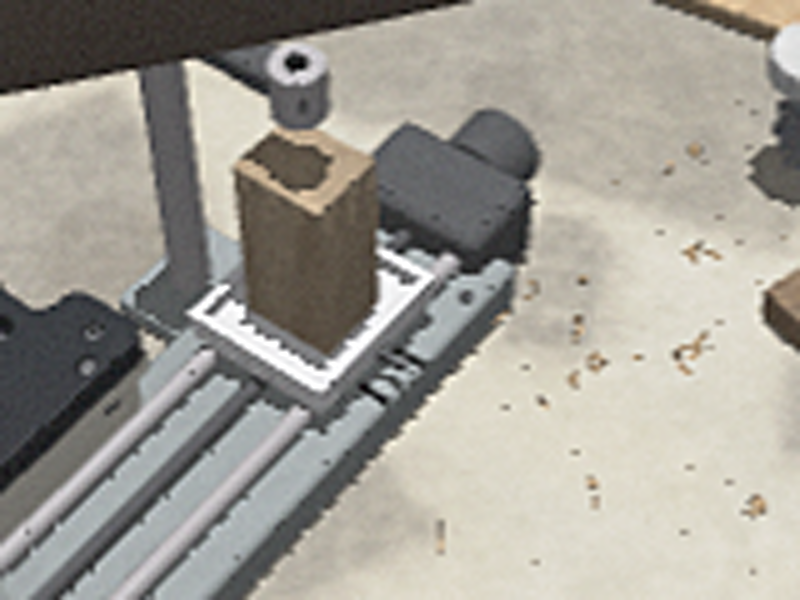

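The pointer is between the lines, 1–3 mm short of the middle. The block stands inside the rim, the button is up and the hand is clear, so I'm handing in.

```bash
python3 -c "
from plant import close_job
print(close_job())"
```

```text
the job is handed in; nothing more can be done
None
```

The job is handed in at about 38 s of the 67 s allowed. By my last pictures every end condition was met, but the hand-in reports no verdict.

**What I did**
1. I gripped the block lightly by the top corner of one end, swung and dragged it upright, and let go on the table.
2. I took it again from straight above, set it on end inside the carriage rim and released it.
3. I pressed the jog button with the shut fingers, without a break, for about 5.8 s. I checked the carriage once on the way, then released.

**Last checks**
- **Pointer:** between the two lines, 1.0 mm short of the middle by the carriage corners and 2.6 mm by the pointer itself. It needs to be within 10 mm.
- **Block:** upright and inside the rim, judged from the scene and top pictures. I did not measure its final tilt or its offset from the middle of the floor.
- **Button and hand:** the button is up and the hand is about 100 mm above it, with the force near zero.
- **Off-cut and jar:** never touched, and they look unmoved.

**What failed or disagreed**
- **Fingertip offset:** the real fingertips end about 35 mm short of the reported TCP. My first two grasps closed on air above the block because of this. I found the offset in the wrist picture, confirmed it by going down in small steps while watching the force, and corrected for it from then on.
- **First true grasp:** it held too firmly for the block to pivot, so I set it down and gripped its end again.
- **Cameras:** the top and scene cameras differed by about 4–6 mm in y, so I used the average.

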